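# Tip clay beads into their cell of the sorting tray

## Task

Two round clay beads lie in the small metal scoop. Take the scoop by its upright wooden grip and tip both beads into the cell of the divided tray whose sample on the ledge is a round bead, with the spout held low over that cell so they do not fall far and do not land in a neighbouring cell; do not touch the beads with the fingers. Then set the scoop down upright on the table and let go.

Things in the scene. Friction and masses are not known exactly. Their poses are not given: they have to be found in the camera images.
- scoop: Bare-metal scoop, 120 g. Origin under mid-grip; z up, spout to -x. Upright wooden grip at rear: 30 (x) x 18 (y) mm, 85 high, pinch across y near z=62. Straight open trough, 34 wide outside, 28 inside; floor rises 12 deg from x=-20, z=10 to the spout edge x=-106, z=28; side walls 30 above it; thin leg below at x=-70. Level, beads stay; they roll out when tipped spout-down well past 12 deg (45 empties it).
- bead_cell (a point): Centre of the target cell's floor (5 mm above the table) in a fixed plywood tray: 4 cells in a row along y, each 90 (x) x 64 (y) mm inside, walls 6 thick, tops 35 above this point. A ledge on the robot side carries one sample per cell; here a 22 mm round clay bead, 68 mm from this point along -x, top 43 above it (others: star, tube, square tile). Axes: x away from ledge, y along row, z up.
- bead_a: Round clay bead, 22 mm diameter, 13 g, loose, at the rear of the scoop's trough at the start. Origin at its centre; its axes turn as it rolls.
- bead_b: Second such bead, 22 mm diameter, 13 g, loose, next to the first in the trough, nearer the spout. Origin at its centre; its axes turn as it rolls.
There are look-alikes about, which are no part of the job. Leave any yellow look-alike of the scoop alone.

How it is judged:
By the outcome, as a careful person would: the job done as asked, in the order asked, and still so for the second after the job is handed in, with the robot touching nothing.
It also fails if it takes over 58 s, if anything falls off the work surface, if the arm or the gripper's body presses on something with over 40 N, if the wrist force passes 120 N, or if a joint passes its speed limit or range.

## Robot

A 7-joint arm with a two-finger parallel gripper is mounted at the origin on the work surface. World frame = base frame: x ahead of the robot, y to its left, z up, the work surface at z = 0. Lengths are in m, angles in rad, forces in N, time in s.
With the tool pointing down it reaches from about 0.4 to 0.85 m from the base axis. Payload 4.5 kg.
Tool frame: the origin (TCP) lies midway between the tips of the shut fingers; the grasp point (between the pads) lies 19 mm behind it; z points along the fingers, y is the line along which they close (so a half turn about z gives the same grasp; the last joint's range is limited). The gripper opens to 88 mm and grips with 3 to 60 N. Pads are 18 mm wide; open, the fingers measure 123 mm over their backs; the gripper's body (75 mm by 187 mm) begins 45 mm behind the grasp point.
Start: joints at [-1.302, 0.689, -0.195, 1.565, 0.157, 0.902, -0.215], TCP at [0.145, 0.608, 0.239] pointing down, gripper open.
Joint ranges: [-3.01, 3.01], [-0.46, 2.08], [-1.47, 1.51], [0.13, 2.56], [-1, 4.14], [0.04, 2.09], [-2.66, 2.66]. Speed limits (rad/s): [2.57, 2.57, 3.14, 3.14, 3.14, 3.14, 3.14].

## Interface

Orientations are given as a unit quaternion [x, y, z, w].
In Python, from plant import r gives the robot as it stands.
- The arm moves only by the tool carry_out, never from a script. Its argument "plan" is a list of rows, each an object with "rot": the turn, a rotation vector about the tool's x, y, z in rad, a list of three; "xyz": the shift along the tool's x, y, z in m, a list of three; "grip": the closure in counts, from 0 (fully open) to 255 (shut). In form: [{"rot": [wx, wy, wz], "xyz": [dx, dy, dz], "grip": grip}, ...]. A call has 1 to 8 rows; each row is the pose to reach, as a shift and turn from the pose commanded when the call began, along the tool's axes at that moment; what a row does not reach only later rows make up. A row lasts 1/12 s, in which the tool goes at most 41.7 mm and 7.16 degrees, less where a joint would pass 70% of its speed; a pose out of reach is approached as far as the arm can. A call with a gripper value outside its range is refused whole. The fingers move at their own pace and stop on an object; "squeeze" is the grip in N (left out, the last holds). Time passes only in rows, so rows that repeat a pose let the fingers close. It gives the time, the measured TCP pose, the force, the opening and the grip force at its end, in the units of the state.
- r.get_state(): the state, without advancing time (a new reading comes with each control period).
- r.snapshot(name): name is "side" or "top"; returns the picture (480x640x3 uint8, red, green, blue); there is no depth.
- r.camera_params(name): a dict with "fx", "fy", "cx", "cy" (pixels), "position" and "attitude" of the camera in the world. Camera axes: x right, y down, z forward; pixel columns grow to the right and rows downward; lengths in m; the calibration is good to about 2 mm. A picture is of the moment at which its call begins. camera_params takes no time and is no camera call.
- r.finish_job(): hands the job in; it is judged then, once.
The state is a dict: "clock": time; "q": joint angles; "qd": joint speeds; "joint_torque": joint torques, N m; "tool_pos": TCP position; "eef_rot": TCP orientation; "contact_force": force on the tool from outside, world axes, zero at the start; "moment": the same for the moment, N m; "opening": opening from 0.0 (shut) to 1.0 (fully open); "finger_force": force on a finger pad.
Only numpy, scipy, OpenCV 4.12 (cv2) and the standard library are available. Lean on these libraries where they do the work, as an engineer would, in place of code of your own. Each camera call takes 0.05 s, during which the arm holds its last target. There are 200 camera calls.

## Working session

There is one attempt and no reset: what is moved stays moved. The work goes in short steps, Python scripts to look and compute and a tool call to move; the robot and the scene stay as the last step left them, time stands still between calls to the robot, and variables do not carry over. Pictures are saved under pics/ and viewed, at most 10 in all, crops included, and the job is handed in when it is done.

Besides the shell and the picture viewer there is one more tool, called by a JSON object that holds its "name" and its "arguments". carry_out: Moves the arm, as the interface text tells. Its arguments: {"type":"object","properties":{"plan":{"type":"array"},"squeeze":{"type":"number"}},"required":["plan"]}

```bash
mkdir -p pics; ls
python3 - <<'E'
from plant import r
import cv2
for n in("side","top"):
    cv2.imwrite(f"pics/{n}0.png",r.snapshot(n)[:,:,::-1]); print(n,r.camera_params(n))
s=r.get_state(); print(s)
E
```

```text
pics
side {'fx': 475.80922940072173, 'fy': 475.80922940072173, 'cx': 321.3052154808284, 'cy': 239.7781449445051, 'position': array([ 0.15692775, -0.37500429,  0.51119127]), 'attitude': array([ 0.84499272, -0.33758942,  0.16253918, -0.38157792])}
top {'fx': 541.7140430146015, 'fy': 541.7140430146015, 'cx': 317.9690662625837, 'cy': 240.5158381563909, 'position': array([0.3467932 , 0.00328623, 0.88930729]), 'attitude': array([-0.69795768,  0.709328  , -0.07662653,  0.06194546])}
{'clock': 0.1, 'q': array([-1.30219535,  0.68987101, -0.19451133,  1.56621263,  0.15730327,
        0.90251711, -0.21515416]), 'qd': array([ 0.00034414, -0.00271719, -0.00067671, -0.00508612, -0.00121316,
        0.00058873, -0.00079962]), 'joint_torque': array([-3.06065980e-03, -5.28506362e+01, -1.27146296e+00, -1.53839743e+01,
       -5.25541103e-02,  1.96498549e-03,  3.50265123e-05]), 'tool_pos': array([0.14532493, 0.60729693, 0.23801548]), 'eef_rot': array([ 1.17123976e-01,  9.93116972e-01, -8.08357867e-04, -2.95358262e-05]), 'contact_force': array([ 0.32045678, -0.84932511,  1.11194394]), 'moment': array([ 0.00842259, -0.01517039,  0.01221157]), 'finger_force': 0.0, 'opening': 0.9982364773216142}
```

View pics/side0.png

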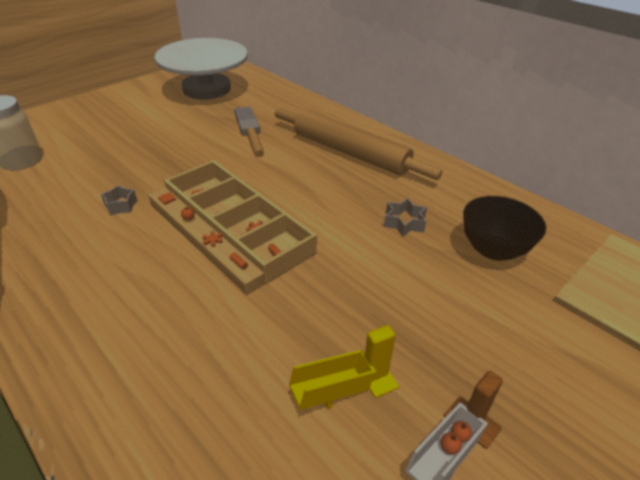

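View pics/top0.png

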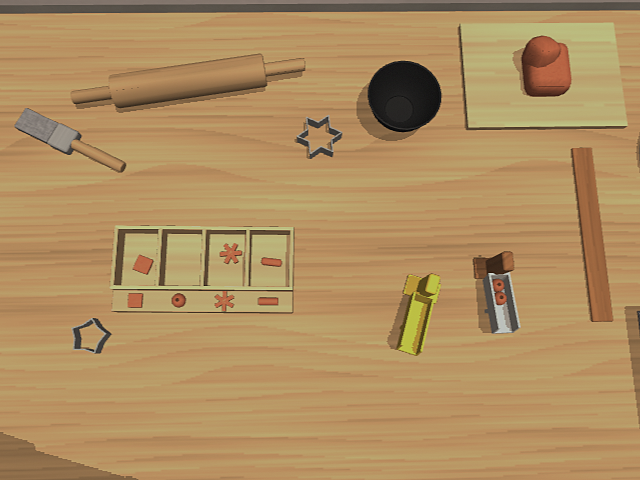

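Top view: metal scoop with wooden grip at (500,290), carrying two beads at (500,286) and (501,298). The yellow look-alike is at (420,312). The samples are tile (135,300), round bead (179,300), star (224,300) and tube (268,300). The target is the cell at (181,258), the second from the left. The side view shows the scoop at (465,430) and the round sample at (188,213). I'll confirm these in one enlarged crop.

Run:
```python
import cv2,numpy as np
t=cv2.imread("pics/top0.png");s=cv2.imread("pics/side0.png")
def c(i,x,y,w,h,W,H): return cv2.resize(i[y:y+h,x:x+w],(W,H),interpolation=cv2.INTER_CUBIC)
a=c(t,465,240,65,100,390,600)   #6x
b=c(s,395,360,120,120,400,400)  #3.33x  rows 360-480
d=c(t,105,222,200,95,400,190)
col=np.vstack([b,d,np.zeros((10,400,3),np.uint8)])
cv2.imwrite("pics/crop1.png",np.hstack([a,col]))
```

```text
(no output)
```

View pics/crop1.png

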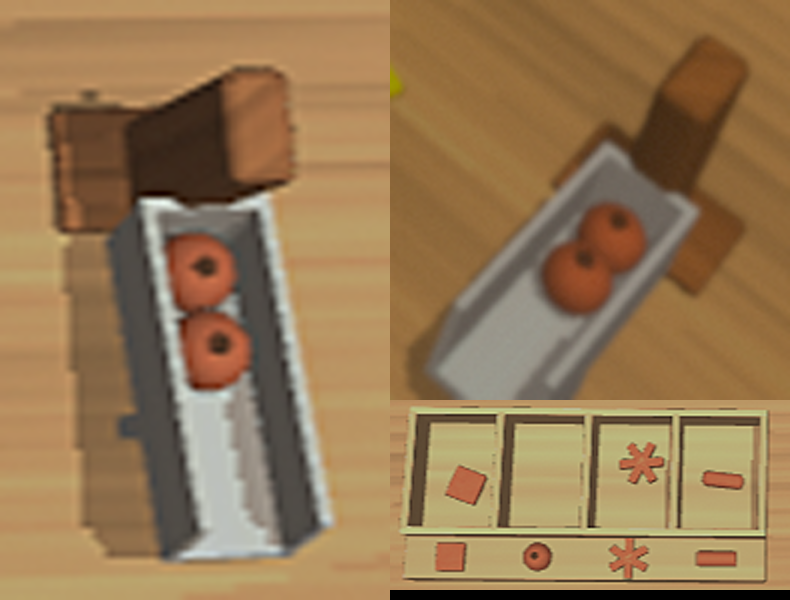

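The crop confirms it: the bare-metal scoop holds the two beads, and the round-bead sample stands before the empty second cell. Next I'll triangulate.

```bash
cat > h.py <<'E'
import numpy as np
from scipy.spatial.transform import Rotation as R
from plant import r
P={n:r.camera_params(n) for n in("side","top")}
def ray(n,u,v):
    p=P[n]; d=R.from_quat(p["attitude"]).apply([(u-p["cx"])/p["fx"],(v-p["cy"])/p["fy"],1.]); return np.array(p["position"]),d/np.linalg.norm(d)
def plane(n,u,v,z):
    o,d=ray(n,u,v); return o+d*(z-o[2])/d[2]
def tri(a,b):
    A=[];B=[]
    L=[ray("top",*a),ray("side",*b)]
    M=[np.eye(3)-np.outer(d,d) for o,d in L]
    x=np.linalg.solve(sum(M),sum(m@o for m,(o,d) in zip(M,L)))
    return x,max(np.linalg.norm(m@(x-o)) for m,(o,d) in zip(M,L))
def pix(n,X):
    p=P[n]; c=R.from_quat(p["attitude"]).inv().apply(np.array(X)-p["position"]); return np.array([p["fx"]*c[0]/c[2]+p["cx"],p["fy"]*c[1]/c[2]+p["cy"]]).round(1)
E
python3 - <<'E'
from h import *
np.set_printoptions(precision=4,suppress=True)
for k,a,b in [("grip top",(508.3,261.3),(490.1,383.4)),("rear L",(490,273.8),(461.6,403.5)),("rear R",(509.2,273.8),(486.5,423)),
 ("bead a",(498.5,285.5),(461.5,430)),("bead b",(500.5,298),(451.5,443)),("sample",(178.5,300),(188,213)),
 ("tray far right",(294,227),(316,238)),("tray far left",(116.5,227),(213,163))]:
    print(k,*tri(a,b))
print("spout", plane("top",495,332.2,.058),plane("top",520,327,.058))
print("cell top corners z.04",[plane("top",*c,.04) for c in [(163.5,230.5),(203,230.5),(201.5,287),(160,287)]])
s=plane("top",178.5,300,.035); print(s)
print("tray outer z.04",plane("top",116.5,227,.04),plane("top",294,227,.04))
E
```

```text
grip top [ 0.4719 -0.304   0.0852] 0.0020871574472206287
rear L [ 0.4588 -0.289   0.0431] 0.0020737251426105694
rear R [ 0.4583 -0.3195  0.0436] 0.002176726584550475
bead a [ 0.4408 -0.3046  0.0313] 0.0013102933719382913
bead b [ 0.4206 -0.3056  0.0325] 0.001206837583550937
sample [0.426  0.2018 0.0407] 0.002040090435416413
tray far right [0.5397 0.022  0.0353] 0.00044791708830293917
tray far left [0.5442 0.3056 0.0366] 0.0015181690746109444
spout [ 0.3658 -0.2827  0.058 ] [ 0.3729 -0.3218  0.058 ]
cell top corners z.04 [array([0.5354, 0.2303, 0.04  ]), array([0.5345, 0.1675, 0.04  ]), array([0.444 , 0.1677, 0.04  ]), array([0.445 , 0.2323, 0.04  ])]
[0.4247 0.2041 0.035 ]
tray outer z.04 [0.5421 0.305  0.04  ] [0.5382 0.0221 0.04  ]
```

Triangulated values pass the checks: grip top is at (0.472,-0.304,0.085), spout points along -x with yaw about 0, and the target cell centre is about (0.491,0.199), which agrees with the sample at 0.426+0.068. I'll move the arm toward the scoop around the base.

{"name": "carry_out", "arguments": {"plan": [{"rot": [0,0,-0.03],"xyz": [-0.03,-0.015,0],"grip": 0},{"rot": [0,0,-0.06],"xyz": [-0.065,-0.033,0],"grip": 0},{"rot": [0,0,-0.09],"xyz": [-0.1,-0.051,0],"grip": 0},{"rot": [0,0,-0.12],"xyz": [-0.135,-0.069,0],"grip": 0},{"rot": [0,0,-0.15],"xyz": [-0.17,-0.087,0],"grip": 0},{"rot": [0,0,-0.18],"xyz": [-0.205,-0.105,0],"grip": 0},{"rot": [0,0,-0.21],"xyz": [-0.24,-0.123,0],"grip": 0},{"rot": [0,0,-0.234],"xyz": [-0.275,-0.141,0],"grip": 0}]}}

```text
clock: 0.77
tool_pos: [0.3811, 0.405, 0.2385]
eef_rot: [-0.0, 1.0, -0.0, -0.0]
contact_force: [0.6, 0.6, -0.1]
opening: 1.0
finger_force: 0.0
```

{"name": "carry_out", "arguments": {"plan": [{"rot": [0,0,0],"xyz": [-0.02,-0.03,0],"grip": 0},{"rot": [0,0,0],"xyz": [-0.04,-0.065,0],"grip": 0},{"rot": [0,0,0],"xyz": [-0.06,-0.1,0],"grip": 0},{"rot": [0,0,0],"xyz": [-0.08,-0.135,0],"grip": 0},{"rot": [0,0,0],"xyz": [-0.09,-0.17,0],"grip": 0},{"rot": [0,0,0],"xyz": [-0.09,-0.21,0],"grip": 0},{"rot": [0,0,0],"xyz": [-0.09,-0.25,0],"grip": 0},{"rot": [0,0,0],"xyz": [-0.09,-0.29,0],"grip": 0}]}}

```text
clock: 1.43
tool_pos: [0.4695, 0.1147, 0.2384]
eef_rot: [0.0, 1.0, -0.0, -0.0]
contact_force: [0.9, -0.2, 0.6]
opening: 0.998
finger_force: 0.0
```

{"name": "carry_out", "arguments": {"plan": [{"rot": [0,0,0],"xyz": [0,-0.038,0],"grip": 0},{"rot": [0,0,0],"xyz": [0,-0.076,0],"grip": 0},{"rot": [0,0,0],"xyz": [0,-0.114,0],"grip": 0},{"rot": [0,0,0],"xyz": [0,-0.152,0],"grip": 0},{"rot": [0,0,0],"xyz": [0,-0.19,0],"grip": 0},{"rot": [0,0,0],"xyz": [0,-0.228,0],"grip": 0},{"rot": [0,0,0],"xyz": [0,-0.266,0],"grip": 0},{"rot": [0,0,0],"xyz": [0,-0.3,0],"grip": 0}]}}

```text
clock: 2.1
tool_pos: [0.4688, -0.186, 0.2384]
eef_rot: [0.001, 1.0, -0.0, -0.0]
contact_force: [0.3, -0.0, -0.6]
opening: 1.002
finger_force: 0.0
```

{"name": "carry_out", "arguments": {"plan": [{"rot": [0,0,0],"xyz": [-0.001,-0.035,0],"grip": 0},{"rot": [0,0,0],"xyz": [-0.002,-0.07,0],"grip": 0},{"rot": [0,0,0],"xyz": [-0.003,-0.1,0.02],"grip": 0},{"rot": [0,0,0],"xyz": [-0.003,-0.118,0.05],"grip": 0},{"rot": [0,0,0],"xyz": [-0.003,-0.118,0.08],"grip": 0},{"rot": [0,0,0],"xyz": [-0.003,-0.118,0.11],"grip": 0},{"rot": [0,0,0],"xyz": [-0.003,-0.118,0.13],"grip": 0},{"rot": [0,0,0],"xyz": [-0.003,-0.118,0.13],"grip": 0}]}}

```text
clock: 2.77
tool_pos: [0.4696, -0.3, 0.1046]
eef_rot: [0.0, 1.0, 0.002, -0.004]
contact_force: [-0.1, 0.0, -0.1]
opening: 0.997
finger_force: 0.0
```

Run:
```python
from h import *
import cv2
i=r.snapshot("side")[:,:,::-1]; t=r.snapshot("top")[:,:,::-1]
cv2.imwrite("pics/c2.png",np.hstack([cv2.resize(i[300:480,340:540],(400,360)),cv2.resize(t[200:350,440:600],(384,360))]))
print(r.get_state()["tool_pos"])
```

```text
[ 0.47227251 -0.30099242  0.10843352]
```

View pics/c2.png

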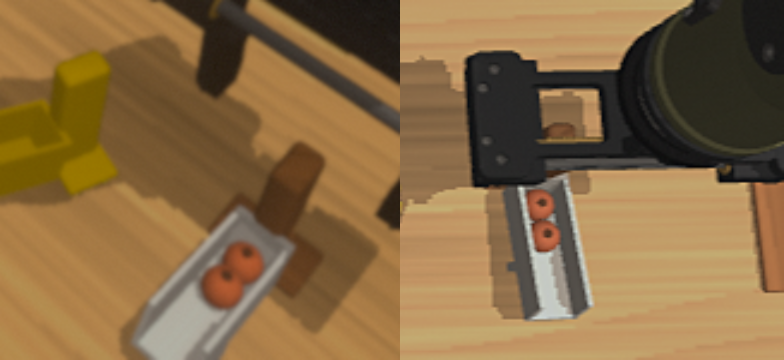

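The open fingers straddle the grip (crop (290,180) in the side view), and the beads are still at the trough rear. Next I'll descend and grip.

{"name": "carry_out", "arguments": {"plan": [{"rot": [0,0,0],"xyz": [0,-0.003,0.015],"grip": 0},{"rot": [0,0,0],"xyz": [0,-0.003,0.03],"grip": 0},{"rot": [0,0,0],"xyz": [0,-0.003,0.045],"grip": 0},{"rot": [0,0,0],"xyz": [0,-0.003,0.058],"grip": 0},{"rot": [0,0,0],"xyz": [0,-0.003,0.065],"grip": 0},{"rot": [0,0,0],"xyz": [0,-0.003,0.065],"grip": 0},{"rot": [0,0,0],"xyz": [0,-0.003,0.065],"grip": 60},{"rot": [0,0,0],"xyz": [0,-0.003,0.065],"grip": 120}], "squeeze": 25}}

```text
clock: 3.53
tool_pos: [0.4733, -0.3047, 0.0449]
eef_rot: [0.0, 1.0, -0.0, 0.001]
contact_force: [0.3, -0.0, 0.0]
opening: 0.876
finger_force: 0.0
```

{"name": "carry_out", "arguments": {"plan": [{"rot": [0,0,0],"xyz": [0,0,0],"grip": 150},{"rot": [0,0,0],"xyz": [0,0,0],"grip": 170},{"rot": [0,0,0],"xyz": [0,0,0],"grip": 185},{"rot": [0,0,0],"xyz": [0,0,0],"grip": 200},{"rot": [0,0,0],"xyz": [0,0,0],"grip": 215},{"rot": [0,0,0],"xyz": [0,0,0],"grip": 255},{"rot": [0,0,0],"xyz": [0,0,0],"grip": 255},{"rot": [0,0,0],"xyz": [0,0,0],"grip": 255}], "squeeze": 25}}

```text
clock: 4.2
tool_pos: [0.4725, -0.3043, 0.0437]
eef_rot: [0.0, 1.0, 0.0, -0.0]
contact_force: [0.1, 0.4, -0.2]
opening: 0.269
finger_force: 0.0
```

{"name": "carry_out", "arguments": {"plan": [{"rot": [0,0,0],"xyz": [0,0,0],"grip": 255},{"rot": [0,0,0],"xyz": [0,0,0],"grip": 255},{"rot": [0,0,0],"xyz": [0,0,0],"grip": 255},{"rot": [0,0,0],"xyz": [0,0,0],"grip": 255},{"rot": [0,0,0],"xyz": [0,0,0],"grip": 255},{"rot": [0,0,0],"xyz": [0,0,0],"grip": 255}], "squeeze": 30}}

```text
clock: 4.7
tool_pos: [0.4725, -0.3042, 0.0436]
eef_rot: [0.0, 1.0, 0.0, -0.0]
contact_force: [0.3, -0.7, -0.9]
opening: 0.202
finger_force: 30.0
```

{"name": "carry_out", "arguments": {"plan": [{"rot": [0,0,0],"xyz": [0,0,-0.003],"grip": 255},{"rot": [0,0,0],"xyz": [0,0,-0.01],"grip": 255},{"rot": [0,0,0],"xyz": [0,0,-0.025],"grip": 255},{"rot": [0,0,0],"xyz": [0,0,-0.045],"grip": 255},{"rot": [0,0,0],"xyz": [0,0,-0.07],"grip": 255},{"rot": [0,0,0],"xyz": [0,0,-0.095],"grip": 255},{"rot": [0,0,0],"xyz": [0,0,-0.115],"grip": 255},{"rot": [0,0,0],"xyz": [0,0,-0.125],"grip": 255}], "squeeze": 45}}

```text
clock: 5.37
tool_pos: [0.4734, -0.305, 0.1717]
eef_rot: [0.001, 1.0, -0.001, 0.002]
contact_force: [0.6, 0.7, -1.8]
opening: 0.199
finger_force: 45.0
```

Run:
```python
from h import *
import cv2
i=r.snapshot("side")[:,:,::-1]; t=r.snapshot("top")[:,:,::-1]
cv2.imwrite("pics/c3.png",np.hstack([cv2.resize(i[300:480,340:540],(400,360)),cv2.resize(t[200:350,440:600],(384,360))]))
print(r.get_state()["tool_pos"])
```

```text
[ 0.47335317 -0.30494531  0.17052886]
```

View pics/c3.png

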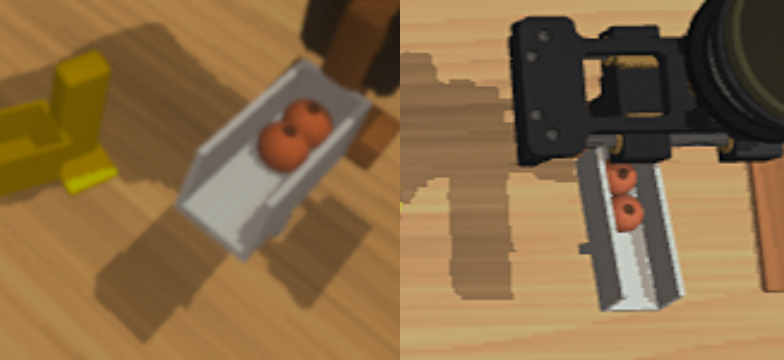

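The scoop is held level and clear of the table, with both beads at the rear of the trough. Next I'll carry it to the tray.

{"name": "carry_out", "arguments": {"plan": [{"rot": [0,0,0],"xyz": [-0.002,0.005,0],"grip": 255},{"rot": [0,0,0],"xyz": [-0.006,0.016,0],"grip": 255},{"rot": [0,0,0],"xyz": [-0.01,0.034,0],"grip": 255},{"rot": [0,0,0],"xyz": [-0.015,0.055,0],"grip": 255},{"rot": [0,0,0],"xyz": [-0.02,0.077,0],"grip": 255},{"rot": [0,0,0],"xyz": [-0.025,0.099,0],"grip": 255},{"rot": [0,0,0],"xyz": [-0.03,0.121,0],"grip": 255},{"rot": [0,0,0],"xyz": [-0.035,0.143,0],"grip": 255}]}}

```text
clock: 6.13
tool_pos: [0.5071, -0.1585, 0.1673]
eef_rot: [-0.0, 1.0, 0.001, -0.001]
contact_force: [-0.0, 0.2, -0.7]
opening: 0.2
finger_force: 45.0
```

{"name": "carry_out", "arguments": {"plan": [{"rot": [0,0,0],"xyz": [-0.005,0.022,0],"grip": 255},{"rot": [0,0,0],"xyz": [-0.01,0.044,0],"grip": 255},{"rot": [0,0,0],"xyz": [-0.015,0.066,0],"grip": 255},{"rot": [0,0,0],"xyz": [-0.02,0.088,0],"grip": 255},{"rot": [0,0,0],"xyz": [-0.025,0.11,0],"grip": 255},{"rot": [0,0,0],"xyz": [-0.03,0.132,0],"grip": 255},{"rot": [0,0,0],"xyz": [-0.035,0.154,0],"grip": 255},{"rot": [0,0,0],"xyz": [-0.04,0.176,0],"grip": 255}]}}

```text
clock: 6.8
tool_pos: [0.5467, 0.0173, 0.1672]
eef_rot: [-0.0, 1.0, 0.0, -0.002]
contact_force: [0.4, 0.0, -1.6]
opening: 0.2
finger_force: 45.0
```

{"name": "carry_out", "arguments": {"plan": [{"rot": [0,0,0],"xyz": [-0.005,0.022,0],"grip": 255},{"rot": [0,0,0],"xyz": [-0.01,0.044,0],"grip": 255},{"rot": [0,0,0],"xyz": [-0.015,0.066,0],"grip": 255},{"rot": [0,0,0],"xyz": [-0.02,0.088,0],"grip": 255},{"rot": [0,0,0],"xyz": [-0.025,0.11,0],"grip": 255},{"rot": [0,0,0],"xyz": [-0.03,0.13,0],"grip": 255},{"rot": [0,0,0],"xyz": [-0.034,0.145,0],"grip": 255},{"rot": [0,0,0],"xyz": [-0.037,0.155,0],"grip": 255}]}}

```text
clock: 7.47
tool_pos: [0.5838, 0.173, 0.1675]
eef_rot: [-0.001, 1.0, 0.001, -0.001]
contact_force: [-0.1, 0.7, -1.4]
opening: 0.197
finger_force: 45.0
```

{"name": "carry_out", "arguments": {"plan": [{"rot": [0,0,0],"xyz": [0,0.01,0],"grip": 255},{"rot": [0,0,0],"xyz": [0,0.02,0.005],"grip": 255},{"rot": [0,-0.02,0],"xyz": [0,0.026,0.015],"grip": 255},{"rot": [0,-0.05,0],"xyz": [0,0.026,0.03],"grip": 255},{"rot": [0,-0.08,0],"xyz": [0,0.026,0.045],"grip": 255},{"rot": [0,-0.11,0],"xyz": [0,0.026,0.06],"grip": 255},{"rot": [0,-0.13,0],"xyz": [0,0.026,0.07],"grip": 255},{"rot": [0,-0.14,0],"xyz": [0,0.026,0.075],"grip": 255}]}}

```text
clock: 8.13
tool_pos: [0.5828, 0.1946, 0.0917]
eef_rot: [0.0, 0.998, -0.001, 0.068]
contact_force: [-0.8, -0.4, -1.8]
opening: 0.2
finger_force: 45.0
```

Run:
```python
from h import *
import cv2
i=r.snapshot("side")[:,:,::-1]; t=r.snapshot("top")[:,:,::-1]
cv2.imwrite("pics/c4.png",np.hstack([cv2.resize(i[140:300,140:320],(405,360)),cv2.resize(t[200:340,100:250],(386,360))]))
s=r.get_state();print(s["tool_pos"],R.from_quat(s["eef_rot"]).as_matrix().round(3))
```

```text
[0.58309964 0.19481494 0.09219745] [[-0.991  0.001  0.136]
 [ 0.001  1.    -0.002]
 [-0.136 -0.002 -0.991]]
```

View pics/c4.png

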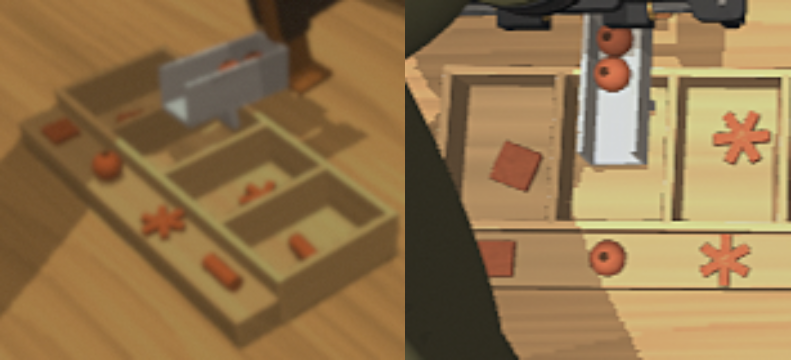

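Side view: spout is over the second cell at (175,105) in the left half, with the beads at the rear. Top view: spout centre at (615,160), about 4 mm to the -y side of the cell centre. I'll nudge it, lower it and tilt slowly about the spout edge.

```bash
cat > t.py <<'E'
import numpy as np
def rows(th0,zs0,steps,xs0=.480):
    f=lambda th,xs,zs:np.array([xs+.106*np.cos(th)-.015*np.sin(th),zs+.106*np.sin(th)+.015*np.cos(th)])
    p0=f(th0,xs0,zs0)
    for d,xs,zs in steps:
        th=np.radians(d);w=f(th,xs,zs)-p0
        print(d,round(th0-th,3),"x",(w@[-np.cos(th0),-np.sin(th0)]).round(4),"z",(w@[np.sin(th0),-np.cos(th0)]).round(4),"tcp",f(th,xs,zs).round(3))
E
python3 - <<'E'
from t import *
rows(.14,.062,[(8,.48,.062),(9,.48,.058),(10.5,.48,.054),(12,.48,.05),(13.5,.48,.048),(15,.48,.046),(16.5,.48,.046),(18,.48,.046)])
rows(np.radians(18),.046,[(19,.48,.046),(20,.48,.046),(21,.48,.046),(22,.48,.045),(23.5,.48,.044),(25,.48,.043),(27,.48,.042),(29,.48,.041)])
E
```

```text
8 0.0 x -0.0 z 0.0 tcp [0.583 0.092]
9 -0.017 x 0.0008 z 0.0022 tcp [0.582 0.089]
10.5 -0.043 x 0.0019 z 0.0034 tcp [0.581 0.088]
12 -0.069 x 0.003 z 0.0046 tcp [0.581 0.087]
13.5 -0.096 x 0.0039 z 0.0038 tcp [0.58  0.087]
15 -0.122 x 0.0048 z 0.0031 tcp [0.579 0.088]
16.5 -0.148 x 0.0056 z 0.0004 tcp [0.577 0.09 ]
18 -0.174 x 0.0064 z -0.0023 tcp [0.576 0.093]
19 -0.017 x 0.0003 z -0.0018 tcp [0.575 0.095]
20 -0.035 x 0.0006 z -0.0037 tcp [0.574 0.096]
21 -0.052 x 0.0009 z -0.0055 tcp [0.574 0.098]
22 -0.07 x 0.0016 z -0.0064 tcp [0.573 0.099]
23.5 -0.096 x 0.0025 z -0.0082 tcp [0.571 0.1  ]
25 -0.122 x 0.0035 z -0.01 tcp [0.57  0.101]
27 -0.157 x 0.0049 z -0.0126 tcp [0.568 0.103]
29 -0.192 x 0.0064 z -0.0152 tcp [0.565 0.106]
```

{"name": "carry_out", "arguments": {"plan": [{"rot": [0,0,0],"xyz": [0,0.004,0],"grip": 255},{"rot": [0,-0.017,0],"xyz": [0.001,0.004,0.002],"grip": 255},{"rot": [0,-0.043,0],"xyz": [0.002,0.004,0.0035],"grip": 255},{"rot": [0,-0.069,0],"xyz": [0.003,0.004,0.0045],"grip": 255},{"rot": [0,-0.096,0],"xyz": [0.004,0.004,0.004],"grip": 255},{"rot": [0,-0.122,0],"xyz": [0.005,0.004,0.003],"grip": 255},{"rot": [0,-0.148,0],"xyz": [0.0055,0.004,0.0005],"grip": 255},{"rot": [0,-0.174,0],"xyz": [0.0065,0.004,-0.002],"grip": 255}]}}

```text
clock: 8.9
tool_pos: [0.5796, 0.2005, 0.0961]
eef_rot: [0.001, 0.988, -0.001, 0.154]
contact_force: [0.5, -0.5, -1.3]
opening: 0.196
finger_force: 45.0
```

{"name": "carry_out", "arguments": {"plan": [{"rot": [0,0,0],"xyz": [0,0,0],"grip": 255},{"rot": [0,0,0],"xyz": [0,0,0],"grip": 255},{"rot": [0,0,0],"xyz": [0,0,0],"grip": 255},{"rot": [0,0,0],"xyz": [0,0,0],"grip": 255},{"rot": [0,0,0],"xyz": [0,0,0],"grip": 255},{"rot": [0,0,0],"xyz": [0,0,0],"grip": 255},{"rot": [0,-0.017,0],"xyz": [0,0,-0.002],"grip": 255},{"rot": [0,-0.035,0],"xyz": [0.0005,0,-0.0035],"grip": 255}]}}

```text
clock: 9.57
tool_pos: [0.5807, 0.1998, 0.0987]
eef_rot: [0.001, 0.987, -0.003, 0.16]
contact_force: [-0.5, -0.6, -1.1]
opening: 0.198
finger_force: 45.0
```

Run:
```python
from h import *
import cv2
i=r.snapshot("side")[:,:,::-1]; t=r.snapshot("top")[:,:,::-1]
cv2.imwrite("pics/c5.png",np.hstack([cv2.resize(i[140:300,140:320],(405,360)),cv2.resize(t[200:340,100:250],(386,360))]))
s=r.get_state();print(s["tool_pos"],R.from_quat(s["eef_rot"]).as_matrix().round(3))
from t import *
rows(np.radians(20),.046,[(21,.48,.046),(22,.48,.046),(23,.48,.046),(24.5,.48,.045),(26,.48,.044),(28,.48,.043),(30,.48,.042),(32,.48,.041)])
rows(np.radians(32),.041,[(34,.48,.04),(36,.48,.04),(38,.48,.04),(40,.48,.04),(42,.48,.04),(44,.48,.04),(46,.48,.04)])
```

```text
[0.58034615 0.1998884  0.09864534] [[-0.949  0.001  0.316]
 [-0.001  1.    -0.006]
 [-0.316 -0.006 -0.949]]
21 -0.017 x 0.0003 z -0.0018 tcp [0.574 0.098]
22 -0.035 x 0.0006 z -0.0037 tcp [0.573 0.1  ]
23 -0.052 x 0.0009 z -0.0055 tcp [0.572 0.101]
24.5 -0.079 x 0.0018 z -0.0073 tcp [0.57  0.103]
26 -0.105 x 0.0028 z -0.0091 tcp [0.569 0.104]
28 -0.14 x 0.0041 z -0.0118 tcp [0.567 0.106]
30 -0.175 x 0.0056 z -0.0144 tcp [0.564 0.108]
32 -0.209 x 0.0071 z -0.017 tcp [0.562 0.11 ]
34 -0.035 x 0.0011 z -0.0028 tcp [0.559 0.112]
36 -0.07 x 0.0018 z -0.0065 tcp [0.557 0.114]
38 -0.105 x 0.0027 z -0.0101 tcp [0.554 0.117]
40 -0.14 x 0.0036 z -0.0138 tcp [0.552 0.12 ]
42 -0.175 x 0.0047 z -0.0173 tcp [0.549 0.122]
44 -0.209 x 0.006 z -0.0209 tcp [0.546 0.124]
46 -0.244 x 0.0073 z -0.0244 tcp [0.543 0.127]
```

View pics/c5.png

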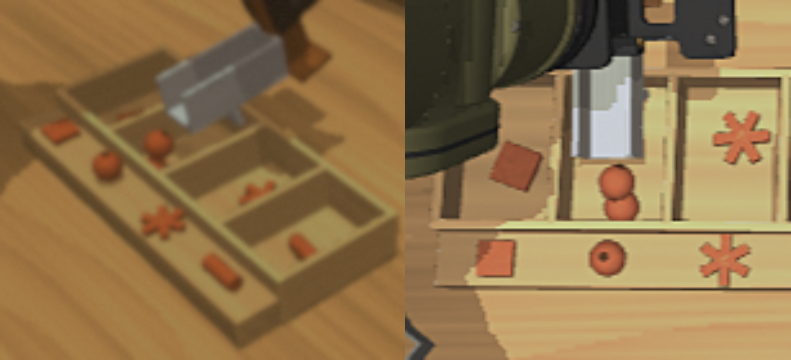

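Both beads have left the spout and are within the round-bead cell ((617,180) and (622,207) in the top half). The trough is empty, so I'll lift straight up and then level.

{"name": "carry_out", "arguments": {"plan": [{"rot": [0,0,0],"xyz": [0,0,0],"grip": 255},{"rot": [0,0,0],"xyz": [-0.003,0,-0.009],"grip": 255},{"rot": [0,0,0],"xyz": [-0.008,0,-0.024],"grip": 255},{"rot": [0,0,0],"xyz": [-0.014,0,-0.043],"grip": 255},{"rot": [0,0.08,0],"xyz": [-0.02,0,-0.06],"grip": 255},{"rot": [0,0.17,0],"xyz": [-0.026,0,-0.078],"grip": 255},{"rot": [0,0.26,0],"xyz": [-0.03,0,-0.09],"grip": 255},{"rot": [0,0.349,0],"xyz": [-0.032,0,-0.095],"grip": 255}]}}

```text
clock: 10.33
tool_pos: [0.5789, 0.2019, 0.2024]
eef_rot: [-0.001, 1.0, 0.001, -0.018]
contact_force: [1.0, 0.0, -2.5]
opening: 0.198
finger_force: 45.0
```

Run:
```python
from h import *
import cv2
i=r.snapshot("side")[:,:,::-1]; t=r.snapshot("top")[:,:,::-1]
cv2.imwrite("pics/c6.png",np.hstack([cv2.resize(i[120:300,140:320],(360,360)),cv2.resize(t[200:340,100:250],(386,360))]))
s=r.get_state();print(s["tool_pos"],R.from_quat(s["eef_rot"]).as_matrix().round(3))
```

```text
[0.58535487 0.19953915 0.20033791] [[-1.     0.01  -0.025]
 [ 0.01   1.     0.001]
 [ 0.025  0.001 -1.   ]]
```

View pics/c6.png

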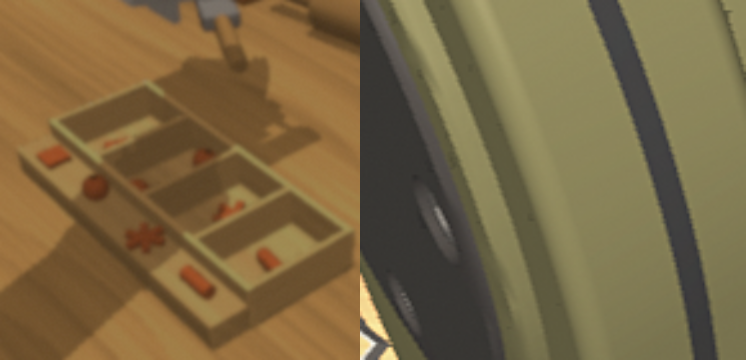

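Two beads rest in the target cell ((140,187) and (205,158) in the side half), and the scoop is clear. I'll take the scoop back to its original free spot.

{"name": "carry_out", "arguments": {"plan": [{"rot": [0,0,0],"xyz": [0.005,-0.01,0],"grip": 255},{"rot": [0,0,0],"xyz": [0.01,-0.03,0],"grip": 255},{"rot": [0,0,0],"xyz": [0.02,-0.06,0],"grip": 255},{"rot": [0,0,0],"xyz": [0.03,-0.095,0],"grip": 255},{"rot": [0,0,0],"xyz": [0.04,-0.13,0],"grip": 255},{"rot": [0,0,0],"xyz": [0.05,-0.165,0],"grip": 255},{"rot": [0,0,0],"xyz": [0.06,-0.2,0],"grip": 255},{"rot": [0,0,0],"xyz": [0.065,-0.235,0],"grip": 255}]}}

```text
clock: 11.1
tool_pos: [0.5114, -0.035, 0.2005]
eef_rot: [0.0, 1.0, -0.002, -0.015]
contact_force: [0.8, -0.4, -0.8]
opening: 0.199
finger_force: 45.0
```

{"name": "carry_out", "arguments": {"plan": [{"rot": [0,0,0],"xyz": [0.01,-0.035,0],"grip": 255},{"rot": [0,0,0],"xyz": [0.02,-0.07,0],"grip": 255},{"rot": [0,0,0],"xyz": [0.03,-0.105,0],"grip": 255},{"rot": [0,0,0],"xyz": [0.035,-0.14,0],"grip": 255},{"rot": [0,0,0],"xyz": [0.04,-0.175,0],"grip": 255},{"rot": [0,0,0],"xyz": [0.044,-0.21,0],"grip": 255},{"rot": [0,0,0],"xyz": [0.044,-0.24,0],"grip": 255},{"rot": [0,0,0],"xyz": [0.044,-0.26,0],"grip": 255}]}}

```text
clock: 11.77
tool_pos: [0.468, -0.2966, 0.2026]
eef_rot: [0.002, 1.0, -0.003, -0.014]
contact_force: [-0.1, 0.6, -1.7]
opening: 0.2
finger_force: 45.0
```

{"name": "carry_out", "arguments": {"plan": [{"rot": [0,0,0],"xyz": [0,-0.006,0],"grip": 255},{"rot": [0,0,0],"xyz": [0,-0.009,0],"grip": 255},{"rot": [0,0,0],"xyz": [0,-0.009,0],"grip": 255},{"rot": [0,0,0],"xyz": [0,-0.009,0],"grip": 255},{"rot": [0,0,0],"xyz": [0,-0.009,0],"grip": 255},{"rot": [0,0,0],"xyz": [0,-0.009,0],"grip": 255}]}}

```text
clock: 12.27
tool_pos: [0.4709, -0.3016, 0.2045]
eef_rot: [-0.0, 1.0, -0.002, -0.013]
contact_force: [0.3, -0.1, -1.5]
opening: 0.2
finger_force: 45.0
```

Run:
```python
from h import *
s=r.get_state();print(s["clock"],s["tool_pos"],s["contact_force"],R.from_quat(s["eef_rot"]).as_matrix().round(3))
```

```text
12.2667 [ 0.4708919  -0.30160108  0.20452361] [ 0.30016725 -0.13807966 -1.50310546] [[-1.    -0.    -0.027]
 [-0.     1.    -0.005]
 [ 0.027 -0.005 -1.   ]]
```

{"name": "carry_out", "arguments": {"plan": [{"rot": [0,-0.01,0],"xyz": [0,0,0.02],"grip": 255},{"rot": [0,-0.02,0],"xyz": [0,0,0.045],"grip": 255},{"rot": [0,-0.026,0],"xyz": [0,0,0.07],"grip": 255},{"rot": [0,-0.026,0],"xyz": [0,0,0.095],"grip": 255},{"rot": [0,-0.026,0],"xyz": [0,0,0.115],"grip": 255},{"rot": [0,-0.026,0],"xyz": [0,0,0.13],"grip": 255},{"rot": [0,-0.026,0],"xyz": [0,0,0.14],"grip": 255},{"rot": [0,-0.026,0],"xyz": [0,0,0.14],"grip": 255}]}}

```text
clock: 12.93
tool_pos: [0.4659, -0.3029, 0.0629]
eef_rot: [0.001, 1.0, -0.002, -0.002]
contact_force: [-0.4, 0.0, -1.2]
opening: 0.202
finger_force: 45.0
```

Run:
```python
from h import *
import cv2
s=r.get_state();print(s["clock"],s["tool_pos"],s["contact_force"],R.from_quat(s["eef_rot"]).as_matrix().round(3))
i=r.snapshot("side")[:,:,::-1]
cv2.imwrite("pics/c7.png",cv2.resize(i[330:480,380:540],(640,600)))
```

```text
12.9333 [ 0.46588541 -0.30294919  0.06288231] [-0.4119065   0.04997662 -1.20121621] [[-1.     0.001 -0.004]
 [ 0.001  1.    -0.004]
 [ 0.004 -0.004 -1.   ]]
```

View pics/c7.png

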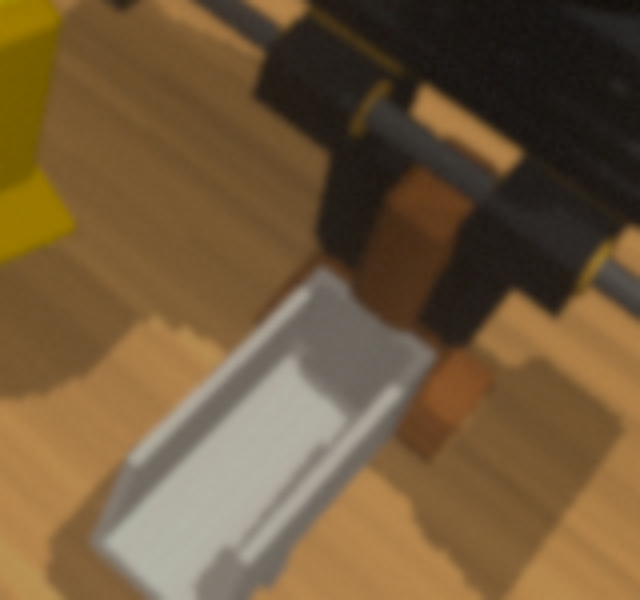

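The scoop is level, empty and just above the table. I'll lower it gently until contact.

{"name": "carry_out", "arguments": {"plan": [{"rot": [0,0,0],"xyz": [0,0,0.004],"grip": 255},{"rot": [0,0,0],"xyz": [0,0,0.008],"grip": 255},{"rot": [0,0,0],"xyz": [0,0,0.012],"grip": 255},{"rot": [0,0,0],"xyz": [0,0,0.015],"grip": 255},{"rot": [0,0,0],"xyz": [0,0,0.017],"grip": 255},{"rot": [0,0,0],"xyz": [0,0,0.018],"grip": 255},{"rot": [0,0,0],"xyz": [0,0,0.018],"grip": 255},{"rot": [0,0,0],"xyz": [0,0,0.018],"grip": 255}]}}

```text
clock: 13.65
tool_pos: [0.4666, -0.3042, 0.0465]
eef_rot: [0.001, 1.0, -0.003, -0.001]
contact_force: [-0.6, 0.5, -1.6]
opening: 0.197
finger_force: 45.0
```

{"name": "carry_out", "arguments": {"plan": [{"rot": [0,0,0],"xyz": [0,0,0.001],"grip": 255},{"rot": [0,0,0],"xyz": [0,0,0.002],"grip": 255},{"rot": [0,0,0],"xyz": [0,0,0.002],"grip": 255},{"rot": [0,0,0],"xyz": [0,0,0.002],"grip": 255}]}}

```text
clock: 13.98
tool_pos: [0.4666, -0.3042, 0.0444]
eef_rot: [0.001, 1.0, -0.003, -0.001]
contact_force: [1.3, 0.2, -1.3]
opening: 0.199
finger_force: 45.0
```

{"name": "carry_out", "arguments": {"plan": [{"rot": [0,0,0],"xyz": [0,0,0.0005],"grip": 255},{"rot": [0,0,0],"xyz": [0,0,0.001],"grip": 255},{"rot": [0,0,0],"xyz": [0,0,0.001],"grip": 255},{"rot": [0,0,0],"xyz": [0,0,0.001],"grip": 255}]}}

```text
clock: 14.32
tool_pos: [0.4667, -0.3042, 0.0437]
eef_rot: [0.001, 1.0, -0.003, -0.001]
contact_force: [-0.3, -0.4, 0.9]
opening: 0.199
finger_force: 45.0
```

Contact is made (vertical force -1.5 → +0.9 N). Release.

{"name": "carry_out", "arguments": {"plan": [{"rot": [0,0,0],"xyz": [0,0,0],"grip": 190},{"rot": [0,0,0],"xyz": [0,0,0],"grip": 170},{"rot": [0,0,0],"xyz": [0,0,0],"grip": 140},{"rot": [0,0,0],"xyz": [0,0,0],"grip": 100},{"rot": [0,0,0],"xyz": [0,0,0],"grip": 60},{"rot": [0,0,0],"xyz": [0,0,0],"grip": 30},{"rot": [0,0,0],"xyz": [0,0,0],"grip": 30},{"rot": [0,0,0],"xyz": [0,0,0],"grip": 30}]}}

```text
clock: 14.98
tool_pos: [0.4666, -0.3042, 0.0435]
eef_rot: [0.001, 1.0, -0.003, -0.001]
contact_force: [0.1, 0.5, -0.3]
opening: 0.763
finger_force: 0.0
```

{"name": "carry_out", "arguments": {"plan": [{"rot": [0,0,0],"xyz": [0,0,0],"grip": 30},{"rot": [0,0,0],"xyz": [0,0,-0.01],"grip": 30},{"rot": [0,0,0],"xyz": [0,0,-0.025],"grip": 30},{"rot": [0,0,0],"xyz": [0,0,-0.05],"grip": 30},{"rot": [0,0,0],"xyz": [0,0,-0.08],"grip": 30},{"rot": [0,0,0],"xyz": [0,0,-0.11],"grip": 30},{"rot": [0,0,0],"xyz": [0,0,-0.14],"grip": 30},{"rot": [0,0,0],"xyz": [0,0,-0.16],"grip": 30}]}}

```text
clock: 15.65
tool_pos: [0.4676, -0.3033, 0.207]
eef_rot: [0.001, 1.0, -0.003, 0.001]
contact_force: [-0.1, -0.3, 0.4]
opening: 0.88
finger_force: 0.0
```

Run:
```python
from h import *
import cv2
i=r.snapshot("side")[:,:,::-1];t=r.snapshot("top")[:,:,::-1]
cv2.imwrite("pics/c8.png",np.hstack([cv2.resize(i[330:480,380:540],(400,375)),cv2.resize(t[215:335,100:225],(390,375))]))
s=r.get_state();print(s["clock"],s["tool_pos"],s["opening"])
```

```text
15.75 [ 0.46892893 -0.30388223  0.20765317] 0.8841214059463947
```

View pics/c8.png

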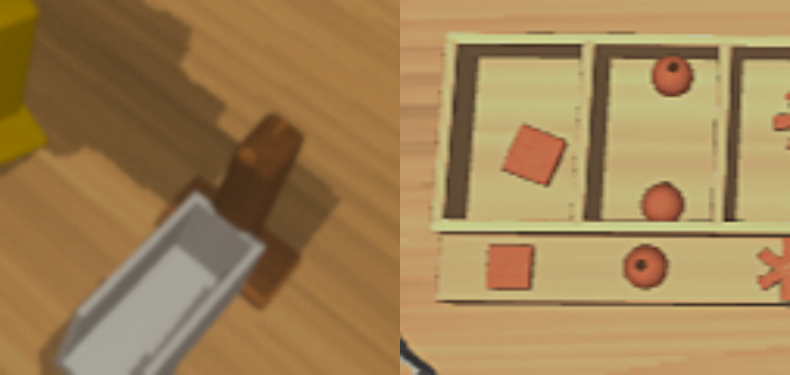

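The scoop stands upright, released and empty. Both beads lie in the round-bead cell ((672,76) and (662,203) in the top half), so I'm handing the job in.

```bash
python3 -c "
from plant import r
print(r.finish_job())"
```

```text
the job is handed in; nothing more can be done
None
```

Both beads are in the round-bead cell, the scoop is upright on the table and released, and I handed the job in at about 16 s on the robot's clock (limit 58 s).

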